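Load the bench parts washer with caliper pistons

TASK

Run a wash batch in the bench parts washer: swing the lid up past upright and lower it back onto its rear stop, put every brake caliper piston from the black mat into the tub, and only then bring the lid over and lower it gently until it is fully shut, without letting it slam either way. Last, with the lid shut, turn the timer knob until the 4 stands in the middle of its window. Leave the grease tin, the wrench and the bin of fittings where they are.

Things in the scene. Friction and masses are not known exactly. Their poses are not given: they have to be found in the camera images.
- washer: the parts washer: open-topped blue steel tub fixed to the bench, outer 140 (x) x 270 (y) x 100 mm high, walls 6 mm, so inner 128 x 258 mm; inner floor 30 mm above the bench, hence 70 mm deep. Origin: centre of its underside; front faces -x (the robot) at yaw 0; it is turned up to 0.15 rad either way. The lid hinges on its far (+x) top edge
- lid_hinge (a point): middle of the lid's hinge line (along the tub's y), 70 mm behind the tub's centre, 104 mm above the bench
- lid_handle (a point): middle of the lid's orange round handle bar: 12 mm thick, 120 mm long along the tub's y, held at its two ends by 8 mm wide arms (104 mm clear between them). It lies in the plane of the lid, 182 mm from the hinge line and 42 mm beyond the lid's free edge; closed, it is 42 mm in front of the tub's front wall, 104 mm above the bench
- lid (a joint): lid angle, rad: 0 = shut on the tub's rim, 1.571 = upright, 2.0 = leaning back open on its rear stop. Grey steel panel 140 x 270 x 8 mm, 0.35 to 0.5 kg; the hinge is only lightly damped (0.15 N m s/rad), so below 1.571 a released lid falls shut and slams (about 2 rad/s); past it, it leans open by its own weight
- timer_box: the timer: grey housing fixed to the bench, 150 x 150 x 50 mm high, to the right of the washer. Origin: centre of its underside; window towards its +x
- timer_window (a point): centre of the small red-framed window (28 x 28 mm, digits 20 mm tall) in the top of the timer housing, 50 mm from the knob's axis on the far (+x) side; the number of minutes set shows in it, read from the robot's side
- timer_grip (a point): grip point of the timer's red bar knob, on the vertical turning axis, 73 mm above the bench; the bar is 50 mm long (this point's x), 14 mm thick (its y) and stands from 55 to 87 mm above the bench; the point turns with the knob
- timer (a joint): timer angle, rad: grows as the knob turns clockwise seen from above. Number k (0 to 7) stands exactly in the middle of the window at k x 0.7854; 4 is at 3.1416. Stops at 0 and 5.6; friction 0.05 N m; it stays where it is left
- tin_mid (a point): bystander: yellow grease tin, 70 mm across, 70 mm tall; its centre
- wrench: bystander: wrench 180 mm long lying on the bench; origin under its middle
- bin_mid (a point): bystander: small blue bin of fittings, 110 x 90 x 50 mm; its centre
- piston0_mid (a point): centre of a dirty brake caliper piston: metal cylinder 40 mm across, 42 mm tall, 0.1 to 0.2 kg, dark recess in the top end; point z is its axis. It starts standing on the bench on the black mat left of the washer. Three to five of the five are there; an absent one is None
- piston1_mid (a point): centre of a dirty brake caliper piston: metal cylinder 40 mm across, 42 mm tall, 0.1 to 0.2 kg, dark recess in the top end; point z is its axis. It starts standing on the bench on the black mat left of the washer. Three to five of the five are there; an absent one is None
- piston2_mid (a point): centre of a dirty brake caliper piston: metal cylinder 40 mm across, 42 mm tall, 0.1 to 0.2 kg, dark recess in the top end; point z is its axis. It starts standing on the bench on the black mat left of the washer. Three to five of the five are there; an absent one is None
- piston3_mid (a point): centre of a dirty brake caliper piston: metal cylinder 40 mm across, 42 mm tall, 0.1 to 0.2 kg, dark recess in the top end; point z is its axis. It starts standing on the bench on the black mat left of the washer. Three to five of the five are there; an absent one is None
- piston4_mid (a point): centre of a dirty brake caliper piston: metal cylinder 40 mm across, 42 mm tall, 0.1 to 0.2 kg, dark recess in the top end; point z is its axis. It starts standing on the bench on the black mat left of the washer. Three to five of the five are there; an absent one is None
Mind the look-alikes: they are no part of the job. Leave any blue or turquoise look-alike of the part that bears piston2_mid alone.

How it is judged:
By the outcome, as a careful person would: the job done as asked, in the order asked, and still so for the second after the job is handed in, with the robot touching nothing.
Of piston0, piston1, piston2, piston3, piston4 only 3 to 5 are there at a start; the rules pass over those that are not, and their reading is None.
At some moment in a run one of piston0, piston1, piston2, piston3, piston4 may be knocked a few centimetres aside while the robot is not near it.
It also fails if it takes over 210 s, if anything falls off the work surface, if the arm or the gripper's body presses on something with over 40 N, if the wrist force passes 120 N, or if a joint passes its speed limit or range.

ROBOT

A 6-joint arm with a two-finger parallel gripper is mounted at the origin on the work surface. World frame = base frame: x ahead of the robot, y to its left, z up, the work surface at z = 0. Lengths are in mm, angles in degrees, forces in N, time in s.
With the tool pointing down it reaches from about 375 to 925 mm from the base axis. Payload 5.7 kg.
Tool frame: the origin (TCP) lies at the very end of the fingers, on their centre line; the grasp point (between the pads) lies 19 mm behind it (bot.hold_point_z is the distance from the TCP to the grasp point, in mm); z points along the fingers, y is the line along which they close (so a half turn about z gives the same grasp; the last joint's range is limited). The gripper opens to 85 mm and grips with 20 to 120 N. Pads are 22 mm wide; open, the fingers measure 114 mm over their backs; the gripper's body (76 mm by 85 mm) begins 54 mm behind the grasp point. The pads swing forward as they close: fully open they stand 13 mm farther back than shut.
Start: joints at [70.411, 20.558, 86.54, -0, 72.909, -6.595], TCP at [134.911, 584.604, 231.267] pointing down, gripper open.
Joint ranges: [-170.27, 170.27], [-57.76, 135], [12.27, 136.19], [-55.21, 235.2], [11.17, 155.16], [-170.74, 170.74]. Speed limits (degrees/s): [136.94, 136.94, 180, 180, 180, 180].

INTERFACE

Orientations are given as a 3x3 rotation matrix whose columns are the frame's x, y, z axes.
In Python, from workcell import bot gives the robot as it stands.
- The arm moves only by the tool step_arm, never from a script. Its arguments are lists of equal length, an entry for each row: "dp": the shift along the tool's x, y, z as a fraction of full scale, a list of three; "rotation": the turn, a rotation vector about the tool's x, y, z as a fraction of full scale, a list of three. A call has 1 to 12 rows; each row shifts and turns the commanded pose from where the row before left it, along the tool's axes as they then stand; what a row does not reach is not made up. Full scale, the value 1, is 0.03 m for a shift and 120 degrees for a turn. A row lasts 1/10 s, in which the tool goes at most 50 mm and 8.59 degrees, less where a joint would pass 70% of its speed; a pose out of reach is approached as far as the arm can. A call with a number of a shift or a turn outside -1 to 1 is refused whole. A call with a gripper value outside its range is refused whole. "grip" is the gripper command: -1 is fully open, 1 is shut, values between are in proportion, set as the call begins (left out, the last holds). The fingers move at their own pace and stop on an object; the grip force is fixed at half the most. Time passes only in rows, so rows that do not move let the fingers close. It gives the time, the measured TCP pose, the force, the opening and the grip force at its end, in the units of the state.
- bot.get_obs(): the state, without advancing time (a new reading comes with each control period).
- bot.snapshot(name): name is "scene" or "top" or "wrist"; returns a dict with "frame" (480x640x3 uint8, red, green, blue), "fx", "fy", "cx", "cy" (pixels), "position" and "rotation" of the camera in the world. Camera axes: x right, y up, looking along -z (the intrinsics and any distortion apply to the point x, -y, -z); pixel columns grow to the right and rows downward; lengths in mm; the calibration is good to about 2 mm. The wrist camera is an equidistant fisheye: a pixel r from the principal point sees the ray r / f radians off the axis. A picture is of the moment at which its call begins. There is no depth.
- bot.finish_job(): hands the job in; it is judged then, once.
The state is a dict: "t": time; "joint_pos": joint angles; "qvel": joint speeds; "joint_torque": joint torques, N m; "tool_pos": TCP position; "tcp_rot": TCP orientation; "force": force on the tool from outside, world axes, zero at the start; "moment": the same for the moment, N m; "finger_gap": finger opening in mm; "gripper_force": force on a finger pad.
Only numpy, scipy, OpenCV 4.12 (cv2) and the standard library are available. Lean on these libraries where they do the work, as an engineer would, in place of code of your own. Each camera call takes 0.05 s, during which the arm holds its last target. There are 200 camera calls.

## Working session

There is one attempt and no reset: what is moved stays moved. The work goes in short steps, Python scripts to look and compute and a tool call to move; the robot and the scene stay as the last step left them, time stands still between calls to the robot, and variables do not carry over. Pictures are saved under pics/ and viewed, at most 14 in all, crops included, and the job is handed in when it is done.

Besides the shell and the picture viewer there is one more tool, called after "Call:" in YAML: its name, and indented under it one key for each argument. step_arm: Moves the arm, as the interface text tells. Shift numbers are shares of 0.03 m and turn numbers shares of 120 degrees, none past 1 either way. Its arguments: {"type":"object","properties":{"dp":{"type":"array","items":{"type":"array","items":{"type":"number","minimum":-1,"maximum":1}}},"rotation":{"type":"array","items":{"type":"array","items":{"type":"number","minimum":-1,"maximum":1}}},"grip":{"type":"number"}},"required":["dp","rotation"]}

```bash
ls; mkdir -p pics
python3 - <<'E'
from workcell import bot
import cv2,numpy as np,pickle
o=bot.get_obs(); print(o)
for n in("scene","top"):
    s=bot.snapshot(n); pickle.dump(s,open(f"{n}0.pkl","wb"))
    cv2.imwrite(f"pics/{n}0.png",s["frame"][:,:,::-1]); print(n,[s[k] for k in("fx","fy","cx","cy","position","rotation")], s.keys())
E
```

```text
pics
{'t': 0.0, 'joint_pos': array([ 7.04099704e+01,  2.05968136e+01,  8.66007197e+01,  2.66840538e-03,
        7.29059340e+01, -6.59419203e+00]), 'qvel': array([ 0.00419244, -0.03369832, -0.08557494, -0.00552712, -0.08457567,
       -0.06849031]), 'joint_torque': array([-1.17281652e-03, -5.27626133e+01, -2.78613943e+01, -4.11247711e-04,
        1.33240846e-02,  9.90503167e-06]), 'tool_pos': array([134.68473027, 583.99173203, 230.45370868]), 'tcp_rot': array([[-9.74383235e-01,  2.24893067e-01, -6.47415364e-04],
       [ 2.24893858e-01,  9.74381808e-01, -1.68638849e-03],
       [ 2.51572674e-04, -1.78878841e-03, -9.99998368e-01]]), 'force': array([ 0.8409382 , -0.49624555, -0.47933342]), 'moment': array([ 0.00081604, -0.01644209,  0.02445687]), 'gripper_force': 0.0, 'finger_gap': 85.56547666128661}
scene [560.5925686775133, 560.5925686775133, 335.017759274181, 238.28835445690174, array([1120.03801381, -363.20981096, 1134.59694149]), array([[ 0.51257422, -0.71376137,  0.47729696],
       [ 0.8585166 ,  0.41648835, -0.29914329],
       [ 0.0147283 ,  0.56310049,  0.82625717]])] dict_keys(['frame', 'fx', 'fy', 'cx', 'cy', 'position', 'rotation'])
top [518.1773070563703, 518.1773070563703, 319.20896274493634, 244.9495550232814, array([ 415.16908971,   15.1459042 , 1536.43506195]), array([[-5.52597350e-03,  9.95713668e-01, -9.23241815e-02],
       [-9.99984724e-01, -5.49120054e-03,  6.30665209e-04],
       [ 1.20991374e-04,  9.23262562e-02,  9.95728802e-01]])] dict_keys(['frame', 'fx', 'fy', 'cx', 'cy', 'position', 'rotation'])
```

View pics/scene0.png

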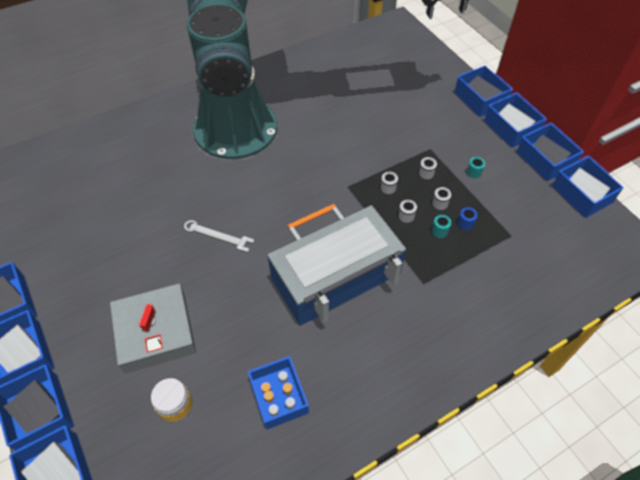

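View pics/top0.png

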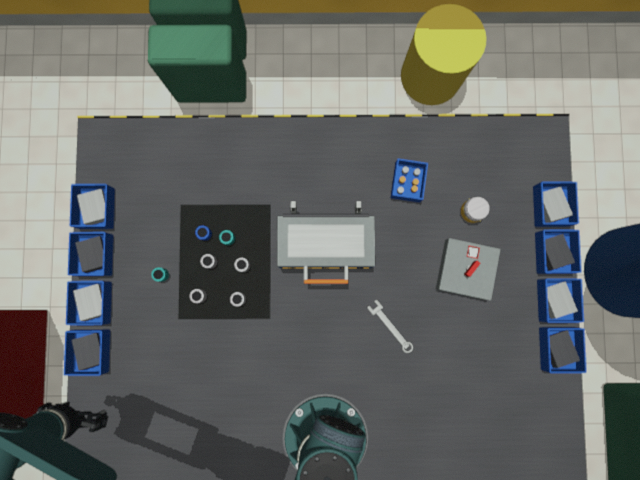

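The scene shows four grey metal pistons on the mat. In the top view they are at (208,261), (241,265), (197,296) and (237,299). The look-alikes are blue at (203,233) and turquoise at (227,237) and (159,274). The washer lid is around (326,242) with its orange handle at (326,281), and the knob is at (472,269).

```bash
cat > h.py <<'E'
import numpy as np,cv2,pickle
from scipy.spatial.transform import Rotation as Ro
def ray(s,u,v,fish=False):
    x=np.array([(u-s["cx"])/s["fx"],(v-s["cy"])/s["fy"]])
    if fish:
        r=np.linalg.norm(x)+1e-12; d=np.array([x[0]/r*np.sin(r),-x[1]/r*np.sin(r),-np.cos(r)])
    else: d=np.array([x[0],-x[1],-1.])
    return s["rotation"]@d
def onz(s,u,v,z,fish=False):
    d=ray(s,u,v,fish); p=s["position"]; return p+d*(z-p[2])/d[2]
def proj(s,P,fish=False):
    c=s["rotation"].T@(np.asarray(P,float)-s["position"]); x,y,z=c[0],-c[1],-c[2]
    if fish:
        r=np.hypot(x,y); th=np.arctan2(r,z); k=th/(r+1e-12)
        return np.array([s["cx"]+s["fx"]*k*x,s["cy"]+s["fy"]*k*y])
    return np.array([s["cx"]+s["fx"]*x/z,s["cy"]+s["fy"]*y/z])
E
python3 - <<'E'
from h import *
s=pickle.load(open("top0.pkl","rb")); f=s["frame"]; hsv=cv2.cvtColor(f,cv2.COLOR_RGB2HSV)
def blobs(m,x0,y0,x1,y1,mn=8):
    mm=np.zeros_like(m);mm[y0:y1,x0:x1]=m[y0:y1,x0:x1]
    n,l,st,c=cv2.connectedComponentsWithStats(mm.astype(np.uint8)*1)
    return [(c[i].round(1),st[i,4],cv2.minAreaRect(np.argwhere(l==i)[:,::-1].astype(np.float32))) for i in range(1,n) if st[i,4]>=mn]
H,S,V=hsv[...,0],hsv[...,1],hsv[...,2]
print("pistons")
for b in blobs((V>120)&(S<60),182,207,270,318): print(b[0],b[1],onz(s,*b[0],42).round(1))
print("handle")
for b in blobs((H>5)&(H<20)&(S>150)&(V>100),295,270,360,295): print(b,onz(s,*b[0],104).round(1), [onz(s,*p,104).round(1)[:2] for p in cv2.boxPoints(b[2])])
print("lid")
for b in blobs((V>100)&(S<60),272,210,382,272,300): print(b[1],b[2],[onz(s,*p,108).round(1)[:2] for p in cv2.boxPoints(b[2])])
print("red")
for b in blobs(((H<6)|(H>174))&(S>120),440,235,500,300): print(b, onz(s,*b[0],87).round(1),onz(s,*b[0],50).round(1))
print("box")
for b in blobs((V>85)&(S<60),435,235,502,305,500): print(b[1],b[2],[onz(s,*p,50).round(1)[:2] for p in cv2.boxPoints(b[2])])
big=[cv2.resize(f[y:y+h,x:x+w,::-1],(800,600),interpolation=cv2.INTER_CUBIC)for x,y,w,h in((150,195,240,180),)]
cv2.imwrite("pics/c1.png",big[0])
E
```

```text
pistons
[207.2 260.4] 93 [510.7 338.   42. ]
[241.  264.4] 95 [498.6 240.2  42. ]
[196.4 295.5] 91 [410.  367.5  42. ]
[236.7 298.7] 96 [400.2 251.7  42. ]
handle
(array([325.4, 281.1]), np.int32(136), ((325.5, 281.0), (4.0, 43.0), 90.0)) [447.7  -2.3 104. ] [array([453.9,  56.7]), array([453.2, -61.9]), array([442.2, -61.8]), array([442.8,  56.8])]
lid
4868 ((325.4999694824219, 243.5), (96.99998474121094, 54.99999237060547), 0.0) [array([476.2, 130.9]), array([629.2, 131.3]), array([ 627.7, -138.7]), array([ 474.7, -136.3])]
red
(array([471.9, 268.3]), np.int32(101), ((471.8780517578125, 268.40240478515625), (5.622255325317383, 17.959983825683594), 38.65980529785156)) [ 481.6 -412.6   87. ] [ 483.3 -423.5   50. ]
box
4117 ((468.0, 269.5), (69.0, 66.0), 90.0) [array([ 580. , -320.1]), array([ 578.9, -510.6]), array([ 381.1, -503.1]), array([ 382.1, -315. ])]
```

View pics/c1.png

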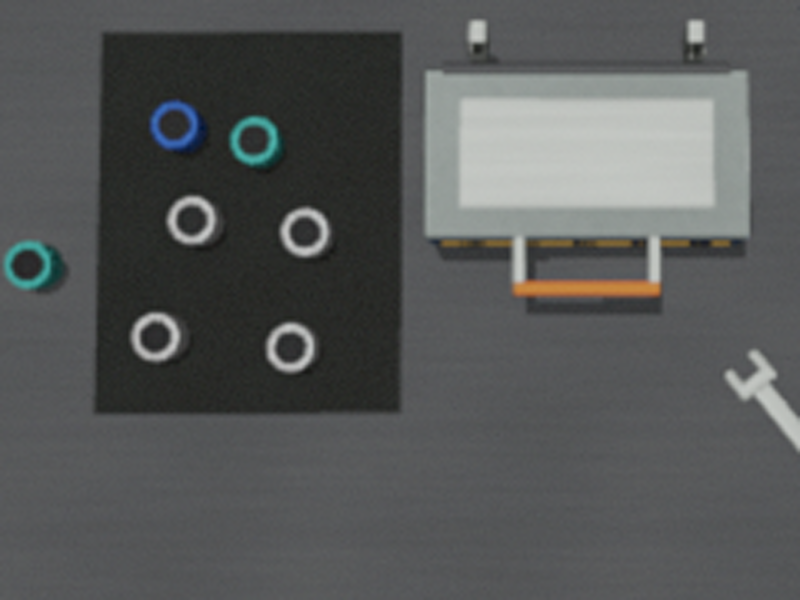

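The crop confirms that the four grey pistons with the dark recess are the ones to move. The blue ring at crop (175,125) and the turquoise ones at (254,140) and (28,265) stay. The washer's yaw is about 0, with the handle at about (448,-2,104), so the hinge is at x of about 630. I'm moving above the handle with the tool's y along world x.

Call:
step_arm:
  dp:
    - [0,0,0]
    - [0,0,0]
    - [0,0,0]
    - [0,0,0]
    - [0,0,0]
    - [0,0,0]
    - [0,0,0]
    - [0,0,0]
    - [0,0,0]
    - [0,0,0]
  rotation:
    - [0,0,0.0642]
    - [0,0,0.0642]
    - [0,0,0.0642]
    - [0,0,0.0642]
    - [0,0,0.0642]
    - [0,0,0.0642]
    - [0,0,0.0642]
    - [0,0,0.0642]
    - [0,0,0.0642]
    - [0,0,0.0642]
  grip: 0.3

```text
t: 1.1
tool_pos: [134.8, 584.2, 230.8]
tcp_rot: [[0.006, 1.0, -0.0], [1.0, -0.006, -0.001], [-0.001, -0.0, -1.0]]
force: [-0.8, -0.2, 0.4]
finger_gap: 30.3
gripper_force: 0.0
```

Call:
step_arm:
  dp:
    - [-0.79,0.736,0]
    - [-0.79,0.736,0]
    - [-0.79,0.736,0]
    - [-0.79,0.736,0]
    - [-0.79,0.736,0]
    - [-0.79,0.736,0]
    - [-0.79,0.736,0]
    - [-0.79,0.736,0]
    - [-0.79,0.736,0]
    - [-0.79,0.736,0]
    - [-0.79,0.736,0]
    - [-0.79,0.736,0]
  rotation:
    - [0,0,0]
    - [0,0,0]
    - [0,0,0]
    - [0,0,0]
    - [0,0,0]
    - [0,0,0]
    - [0,0,0]
    - [0,0,0]
    - [0,0,0]
    - [0,0,0]
    - [0,0,0]
    - [0,0,0]

```text
t: 2.3
tool_pos: [400.2, 298.8, 231.0]
tcp_rot: [[0.001, 1.0, -0.001], [1.0, -0.001, -0.0], [-0.0, -0.001, -1.0]]
force: [-0.8, 0.7, 0.2]
finger_gap: 29.8
gripper_force: 0.0
```

Call:
step_arm:
  dp:
    - [-0.839,0.13,0]
    - [-0.839,0.13,0]
    - [-0.839,0.13,0]
    - [-0.839,0.13,0]
    - [-0.839,0.13,0]
    - [-0.839,0.13,0]
    - [-0.839,0.13,0]
    - [-0.839,0.13,0]
    - [-0.839,0.13,0]
    - [-0.839,0.13,0]
    - [-0.839,0.13,0]
    - [-0.839,0.13,0]
  rotation:
    - [0,0,0]
    - [0,0,0]
    - [0,0,0]
    - [0,0,0]
    - [0,0,0]
    - [0,0,0]
    - [0,0,0]
    - [0,0,0]
    - [0,0,0]
    - [0,0,0]
    - [0,0,0]
    - [0,0,0]

```text
t: 3.5
tool_pos: [446.0, -3.1, 231.1]
tcp_rot: [[0.001, 1.0, -0.001], [1.0, -0.001, 0.0], [0.0, -0.001, -1.0]]
force: [0.5, 0.2, 0.0]
finger_gap: 29.8
gripper_force: 0.0
```

Run:
```python
from workcell import bot
from h import *
s=bot.snapshot("wrist"); pickle.dump(s,open("w1.pkl","wb")); f=s["frame"]
cv2.imwrite("pics/w1.png",f[:,:,::-1]); print(s["fx"],s["position"],s["rotation"])
hsv=cv2.cvtColor(f,cv2.COLOR_RGB2HSV);H,S,V=hsv[...,0],hsv[...,1],hsv[...,2]
m=((H>5)&(H<20)&(S>150)&(V>100)).astype(np.uint8)
n,l,st,c=cv2.connectedComponentsWithStats(m)
for i in range(1,n):
    if st[i,4]>60: print(c[i],st[i],onz(s,*c[i],104,True))
print(proj(s,[630,-2,104],True))
```

```text
371.64829954431775 [445.65226537  68.90790527 372.96136072] [[ 9.99999646e-01  7.97678105e-04 -2.69027861e-04]
 [-6.88373938e-04  9.58791595e-01  2.84109493e-01]
 [ 4.84569573e-04 -2.84109207e-01  9.58791804e-01]]
[319.17440878 227.02702703] [ 312  151   16  156 2368] [445.85926718  -0.67515328 104.        ]
[536.45322898 229.88467884]
```

View pics/w1.png

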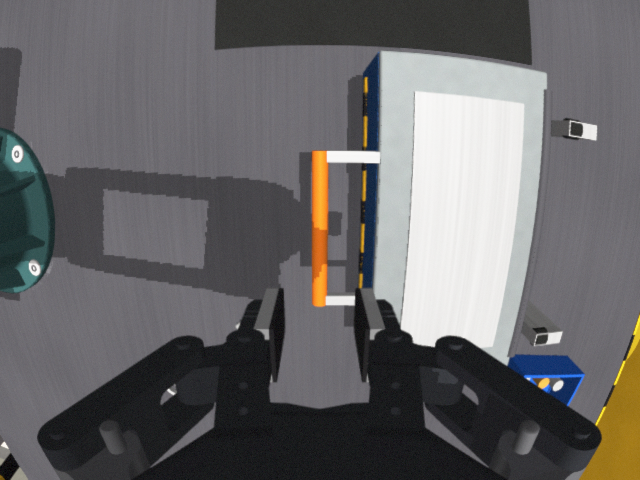

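The wrist view shows the orange bar at px (319,227), which gives x≈446 and agrees with the TCP at 446.0. I'm descending to grip it.

Call:
step_arm:
  dp:
    - [0.05,0.02,0.487]
    - [0,0,0.487]
    - [0,0,0.487]
    - [0,0,0.487]
    - [0,0,0.487]
    - [0,0,0.487]
    - [0,0,0.487]
    - [0,0,0.487]
    - [0,0,0.487]
    - [0,0,0.487]
  rotation:
    - [0,0,0]
    - [0,0,0]
    - [0,0,0]
    - [0,0,0]
    - [0,0,0]
    - [0,0,0]
    - [0,0,0]
    - [0,0,0]
    - [0,0,0]
    - [0,0,0]
  grip: 0.3

```text
t: 4.55
tool_pos: [446.7, -0.4, 84.5]
tcp_rot: [[0.001, 1.0, -0.0], [1.0, -0.001, -0.0], [-0.0, -0.0, -1.0]]
force: [0.4, -0.3, 0.2]
finger_gap: 29.6
gripper_force: 0.0
```

Call:
step_arm:
  dp:
    - [0,0,0]
    - [0,0,0]
    - [0,0,0]
    - [0,0,0]
    - [0,0,0]
    - [0,0,0]
  rotation:
    - [0,0,0]
    - [0,0,0]
    - [0,0,0]
    - [0,0,0]
    - [0,0,0]
    - [0,0,0]
  grip: 1

```text
t: 5.15
tool_pos: [446.3, -0.3, 85.3]
tcp_rot: [[0.001, 1.0, -0.001], [1.0, -0.001, 0.0], [0.0, -0.001, -1.0]]
force: [-3.0, 3.0, -1.4]
finger_gap: 9.8
gripper_force: 58.4
```

Run:
```python
import numpy as np
def seg(a,b,n):
    t=np.linspace(a,b,n+1); x=-182*np.cos(t); z=182*np.sin(t)
    print(a,b,[[0,round(p/30,3),round(-q/30,3)] for p,q in zip(np.diff(x),np.diff(z))])
seg(0,.8,12);seg(.8,1.6,12);seg(1.6,1.9,6);seg(1.9,2.0,6)
```

```text
0 0.8 [[0, np.float64(0.013), np.float64(-0.404)], [0, np.float64(0.04), np.float64(-0.402)], [0, np.float64(0.067), np.float64(-0.399)], [0, np.float64(0.093), np.float64(-0.393)], [0, np.float64(0.119), np.float64(-0.386)], [0, np.float64(0.145), np.float64(-0.377)], [0, np.float64(0.17), np.float64(-0.367)], [0, np.float64(0.194), np.float64(-0.355)], [0, np.float64(0.217), np.float64(-0.341)], [0, np.float64(0.239), np.float64(-0.326)], [0, np.float64(0.261), np.float64(-0.309)], [0, np.float64(0.281), np.float64(-0.291)]]
0.8 1.6 [[0, np.float64(0.299), np.float64(-0.272)], [0, np.float64(0.317), np.float64(-0.251)], [0, np.float64(0.333), np.float64(-0.23)], [0, np.float64(0.347), np.float64(-0.207)], [0, np.float64(0.36), np.float64(-0.183)], [0, np.float64(0.372), np.float64(-0.159)], [0, np.float64(0.382), np.float64(-0.134)], [0, np.float64(0.39), np.float64(-0.108)], [0, np.float64(0.396), np.float64(-0.082)], [0, np.float64(0.401), np.float64(-0.055)], [0, np.float64(0.403), np.float64(-0.029)], [0, np.float64(0.404), np.float64(-0.002)]]
1.6 1.9 [[0, np.float64(0.303), np.float64(0.016)], [0, np.float64(0.302), np.float64(0.032)], [0, np.float64(0.3), np.float64(0.047)], [0, np.float64(0.297), np.float64(0.062)], [0, np.float64(0.294), np.float64(0.076)], [0, np.float64(0.289), np.float64(0.091)]]
1.9 2.0 [[0, np.float64(0.095), np.float64(0.033)], [0, np.float64(0.095), np.float64(0.035)], [0, np.float64(0.094), np.float64(0.037)], [0, np.float64(0.094), np.float64(0.038)], [0, np.float64(0.093), np.float64(0.04)], [0, np.float64(0.092), np.float64(0.041)]]
```

Call:
step_arm:
  dp:
    - [0,0.013,-0.404]
    - [0,0.04,-0.402]
    - [0,0.067,-0.399]
    - [0,0.093,-0.393]
    - [0,0.119,-0.386]
    - [0,0.145,-0.377]
    - [0,0.17,-0.367]
    - [0,0.194,-0.355]
    - [0,0.217,-0.341]
    - [0,0.239,-0.326]
    - [0,0.261,-0.309]
    - [0,0.281,-0.291]
  rotation:
    - [0,0,0]
    - [0,0,0]
    - [0,0,0]
    - [0,0,0]
    - [0,0,0]
    - [0,0,0]
    - [0,0,0]
    - [0,0,0]
    - [0,0,0]
    - [0,0,0]
    - [0,0,0]
    - [0,0,0]

```text
t: 6.35
tool_pos: [498.1, -0.5, 215.6]
tcp_rot: [[0.0, 1.0, -0.008], [1.0, -0.0, -0.0], [-0.0, -0.008, -1.0]]
force: [-13.3, 0.2, 8.1]
finger_gap: 9.8
gripper_force: 58.6
```

Call:
step_arm:
  dp:
    - [0,0.299,-0.272]
    - [0,0.317,-0.251]
    - [0,0.333,-0.23]
    - [0,0.347,-0.207]
    - [0,0.36,-0.183]
    - [0,0.372,-0.159]
    - [0,0.382,-0.134]
    - [0,0.39,-0.108]
    - [0,0.396,-0.082]
    - [0,0.401,-0.055]
    - [0,0.403,-0.029]
    - [0,0.404,-0.002]
  rotation:
    - [0,0,0]
    - [0,0,0]
    - [0,0,0]
    - [0,0,0]
    - [0,0,0]
    - [0,0,0]
    - [0,0,0]
    - [0,0,0]
    - [0,0,0]
    - [0,0,0]
    - [0,0,0]
    - [0,0,0]

```text
t: 7.55
tool_pos: [635.7, -1.1, 268.5]
tcp_rot: [[0.001, 1.0, 0.002], [1.0, -0.001, -0.001], [-0.001, 0.002, -1.0]]
force: [-4.6, -1.0, 5.8]
finger_gap: 9.9
gripper_force: 63.5
```

Call:
step_arm:
  dp:
    - [0,0.303,0.016]
    - [0,0.302,0.032]
    - [0,0.3,0.047]
    - [0,0.297,0.062]
    - [0,0.294,0.076]
    - [0,0.2,0.06]
    - [0,0.095,0.033]
    - [0,0.095,0.035]
    - [0,0.094,0.037]
    - [0,0.094,0.038]
  rotation:
    - [0,0,0]
    - [0,0,0]
    - [0,0,0]
    - [0,0,0]
    - [0,0,0]
    - [0,0,0]
    - [0,0,0]
    - [0,0,0]
    - [0,0,0]
    - [0,0,0]

```text
t: 8.55
tool_pos: [696.8, -1.2, 254.1]
tcp_rot: [[0.001, 1.0, 0.001], [1.0, -0.001, -0.001], [-0.001, 0.001, -1.0]]
force: [0.3, -5.5, 1.0]
finger_gap: 9.6
gripper_force: 64.9
```

Call:
step_arm:
  dp:
    - [0,0.08,0.036]
    - [0,0.08,0.036]
    - [0,0.08,0.036]
    - [0,0.05,0.023]
  rotation:
    - [0,0,0]
    - [0,0,0]
    - [0,0,0]
    - [0,0,0]

```text
t: 8.95
tool_pos: [704.0, -1.2, 250.9]
tcp_rot: [[0.001, 1.0, -0.002], [1.0, -0.001, -0.001], [-0.001, -0.002, -1.0]]
force: [-10.2, -5.7, 13.3]
finger_gap: 9.8
gripper_force: 66.2
```

The lid is at its rear stop: the reaction on the tool is now -10 N in x. I'm releasing it, rising, and moving towards piston B.

Call:
step_arm:
  dp:
    - [0,0,0]
    - [0,0,0]
    - [0,0,0]
    - [0,0,-0.2]
    - [0,0,-0.4]
    - [0,0,-0.4]
    - [0,0,-0.4]
    - [0,0,-0.4]
  rotation:
    - [0,0,0]
    - [0,0,0]
    - [0,0,0]
    - [0,0,0]
    - [0,0,0]
    - [0,0,0]
    - [0,0,0]
    - [0,0,0]
  grip: 0.1

```text
t: 9.75
tool_pos: [705.5, -0.7, 305.9]
tcp_rot: [[0.001, 1.0, 0.001], [1.0, -0.001, -0.0], [-0.0, 0.001, -1.0]]
force: [0.9, 1.0, 0.3]
finger_gap: 38.4
gripper_force: 0.0
```

Call:
step_arm:
  dp:
    - [0.8,-0.68,0]
    - [0.8,-0.68,0]
    - [0.8,-0.68,0]
    - [0.8,-0.68,0]
    - [0.8,-0.68,0]
    - [0.8,-0.68,0]
    - [0.8,-0.68,0]
    - [0.8,-0.68,0]
    - [0.8,-0.68,0]
    - [0.8,-0.68,0]
  rotation:
    - [0,0,0]
    - [0,0,0]
    - [0,0,0]
    - [0,0,0]
    - [0,0,0]
    - [0,0,0]
    - [0,0,0]
    - [0,0,0]
    - [0,0,0]
    - [0,0,0]
  grip: -0.41

```text
t: 10.75
tool_pos: [500.7, 240.4, 305.1]
tcp_rot: [[0.001, 1.0, 0.001], [1.0, -0.001, 0.0], [0.0, 0.001, -1.0]]
force: [0.5, 0.4, 0.1]
finger_gap: 60.0
gripper_force: 0.0
```

```bash
cat > look.py <<'E'
from workcell import bot
from h import *
import sys
name=sys.argv[1]
s=bot.snapshot("wrist"); pickle.dump(s,open(name+"w.pkl","wb")); cv2.imwrite(f"pics/{name}w.png",s["frame"][:,:,::-1])
t=bot.snapshot("top"); pickle.dump(t,open(name+"t.pkl","wb")); cv2.imwrite(f"pics/{name}t.png",t["frame"][:,:,::-1])
f=t["frame"]; hsv=cv2.cvtColor(f,cv2.COLOR_RGB2HSV);S,V=hsv[...,1],hsv[...,2]
m=np.zeros((480,640),np.uint8); m[195:330,165:272]=((V>120)&(S<60))[195:330,165:272]
n,l,st,c=cv2.connectedComponentsWithStats(m)
print("top:",[(st[i,4],onz(t,*c[i],42).round(1)[:2].tolist()) for i in range(1,n) if st[i,4]>15])
o=bot.get_obs(); print(o["t"],o["tool_pos"].round(1),o["finger_gap"].round(1))
# wrist: bright ring blobs
f=s["frame"]; hsv=cv2.cvtColor(f,cv2.COLOR_RGB2HSV);S,V=hsv[...,1],hsv[...,2]
m=((V>130)&(S<50)).astype(np.uint8)
n,l,st,c=cv2.connectedComponentsWithStats(m)
for i in range(1,n):
    if st[i,4]>100:
        b=st[i]; P=onz(s,b[0]+(b[2]-1)/2,b[1]+(b[3]-1)/2,42,True)
        if P[1]>150 and abs(P[0])<700: print("wrist",b.tolist(),P.round(1)[:2],"ctr",onz(s,*c[i],42,True).round(1)[:2])
E
python3 look.py b
```

```text
top: [(np.int32(75), [499.0, 243.7]), (np.int32(92), [410.1, 367.5])]Traceback (most recent call last):
  File "look.py", line 11, in <module>
    o=bot.get_obs(); print(o["t"],o["tool_pos"].round(1),o["finger_gap"].round(1))
                                                         ^^^^^^^^^^^^^^^^^^^^^
AttributeError: 'float' object has no attribute 'round'
```

View pics/bw.png

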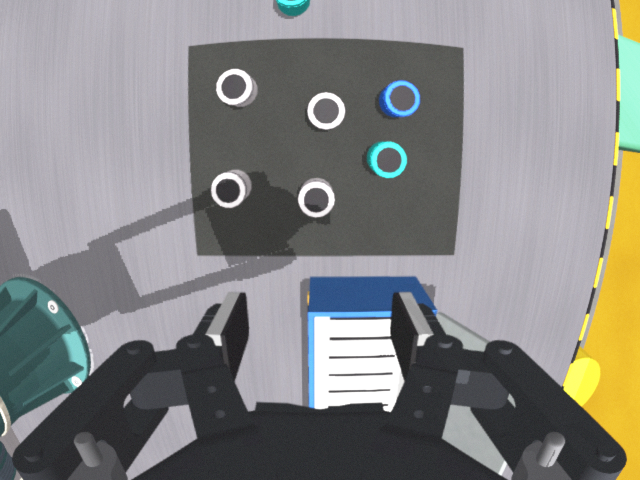

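View pics/bt.png

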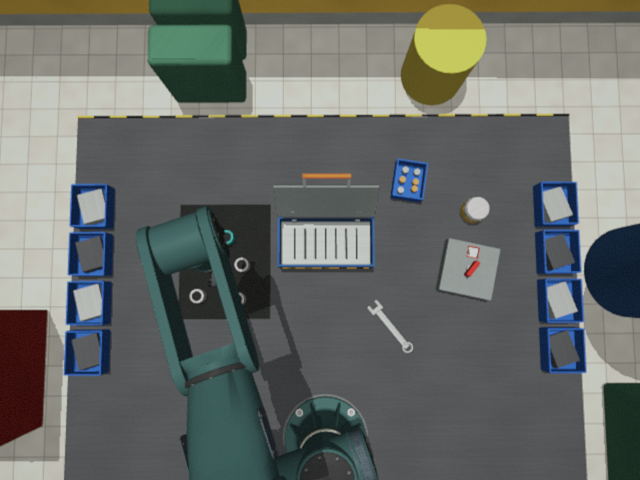

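The lid stands open with its handle at top-view (326,176). The wrist view shows the pistons at (325,110), (316,198), (235,87) and (229,190).

```bash
sed -i 's/o\["finger_gap"\].round(1)/round(o["finger_gap"],1)/' look.py
python3 - <<'E'
from h import *
s=pickle.load(open("bw.pkl","rb"));
for p in ((325,111),(316.5,198),(235,87.5),(229,189.5)): print(p,onz(s,*p,42,True).round(1))
f=s["frame"];hsv=cv2.cvtColor(f,cv2.COLOR_RGB2HSV);S,V=hsv[...,1],hsv[...,2]
m=((V>130)&(S<50)).astype(np.uint8)
m[:, :190]=0;m[:,465:]=0;m[:45]=0;m[255:]=0
n,l,st,c=cv2.connectedComponentsWithStats(m)
for i in range(1,n):
    if st[i,4]>50:
        b=st[i];print(b,onz(s,b[0]+(b[2]-1)/2,b[1]+(b[3]-1)/2,42,True).round(1))
t=pickle.load(open("bt.pkl","rb"))
for p in ((277,219),(374,219),(374.5,270),(276.5,270)): print(onz(t,*p,100).round(1))
E
```

```text
(325, 111) [507.4 336.4  42. ]
(316.5, 198) [498.2 240.8  42. ]
(235, 87.5) [409.9 365.1  42. ]
(229, 189.5) [400.1 251.6  42. ]
[443  45  22 210 850] [652.8 298.7  42. ]
[216  68  41  38 778] [411.  366.2  42. ]
[307  92  39  38 676] [508.5 336.9  42. ]
[211 170  40  38 714] [401.9 252.7  42. ]
[298 178  37  40 692] [497.6 241.4  42. ]
[190 213   7  42 225] [352.8 200.6  42. ]
[621.9 131.9 100. ]
[ 620.4 -139.4  100. ]
[ 477.8 -138.6  100. ]
[479.3 133.  100. ]
```

Call:
step_arm:
  dp:
    - [0.015,-0.08,0.95]
    - [0,0,0.95]
    - [0,0,0.95]
    - [0,0,0.95]
    - [0,0,0.95]
    - [0,0,0.95]
    - [0,0,0.95]
    - [0,0,0.95]
    - [0,0,0.95]
    - [0,0,0.43]
    - [0,0,0.43]
    - [0,0,0.4]
  rotation:
    - [0,0,0]
    - [0,0,0]
    - [0,0,0]
    - [0,0,0]
    - [0,0,0]
    - [0,0,0]
    - [0,0,0]
    - [0,0,0]
    - [0,0,0]
    - [0,0,0]
    - [0,0,0]
    - [0,0,0]
  grip: -0.41

```text
t: 12.05
tool_pos: [500.0, 240.0, 9.8]
tcp_rot: [[0.001, 1.0, 0.002], [1.0, -0.001, 0.0], [0.0, 0.002, -1.0]]
force: [0.7, 0.4, -0.4]
finger_gap: 60.5
gripper_force: 0.0
```

Call:
step_arm:
  dp:
    - [0,0,0]
    - [0,0,0]
    - [0,0,0]
    - [0,0,0]
    - [0,0,0]
  rotation:
    - [0,0,0]
    - [0,0,0]
    - [0,0,0]
    - [0,0,0]
    - [0,0,0]
  grip: 1

```text
t: 12.55
tool_pos: [499.2, 240.0, 10.2]
tcp_rot: [[0.001, 1.0, 0.001], [1.0, -0.001, 0.0], [0.0, 0.001, -1.0]]
force: [0.4, -0.3, -1.3]
finger_gap: 38.9
gripper_force: 60.2
```

Call:
step_arm:
  dp:
    - [0,0,-0.95]
    - [0,0,-0.95]
    - [0,0,-0.95]
    - [0,0,-0.95]
    - [0,0,-0.95]
    - [0,0,-0.95]
  rotation:
    - [0,0,0]
    - [0,0,0]
    - [0,0,0]
    - [0,0,0]
    - [0,0,0]
    - [0,0,0]

```text
t: 13.15
tool_pos: [498.5, 239.8, 182.1]
tcp_rot: [[0.001, 1.0, 0.0], [1.0, -0.001, -0.0], [-0.0, 0.0, -1.0]]
force: [0.1, 0.2, -2.1]
finger_gap: 38.8
gripper_force: 60.6
```

Call:
step_arm:
  dp:
    - [-0.889,0.158,0]
    - [-0.889,0.158,0]
    - [-0.889,0.158,0]
    - [-0.889,0.158,0]
    - [-0.889,0.158,0]
    - [-0.889,0.158,0]
    - [-0.889,0.158,0]
    - [-0.889,0.158,0]
    - [-0.889,0.158,0]
    - [-0.889,0.158,0]
    - [-0.889,0.158,0]
    - [-0.889,0.158,0]
  rotation:
    - [0,0,0]
    - [0,0,0]
    - [0,0,0]
    - [0,0,0]
    - [0,0,0]
    - [0,0,0]
    - [0,0,0]
    - [0,0,0]
    - [0,0,0]
    - [0,0,0]
    - [0,0,0]
    - [0,0,0]

```text
t: 14.35
tool_pos: [555.4, -81.2, 180.9]
tcp_rot: [[0.001, 1.0, 0.0], [1.0, -0.001, -0.0], [-0.0, 0.0, -1.0]]
force: [-1.1, 0.3, -1.9]
finger_gap: 38.9
gripper_force: 60.6
```

Call:
step_arm:
  dp:
    - [0,0,0.8]
    - [0,0,0.8]
    - [0,0,0.8]
    - [0,0,0.8]
    - [0,0,0.8]
    - [0,0,0.4]
    - [0,0,0.3]
  rotation:
    - [0,0,0]
    - [0,0,0]
    - [0,0,0]
    - [0,0,0]
    - [0,0,0]
    - [0,0,0]
    - [0,0,0]

```text
t: 15.05
tool_pos: [555.1, -80.1, 39.3]
tcp_rot: [[0.001, 1.0, -0.001], [1.0, -0.001, 0.0], [0.0, -0.001, -1.0]]
force: [-11.5, 1.5, 13.7]
finger_gap: 38.7
gripper_force: 61.7
```

Call:
step_arm:
  dp:
    - [0,0,0]
    - [0,0,0]
    - [0,0,0]
    - [0,0,-0.4]
    - [0,0,-0.9]
    - [0,0,-0.9]
    - [0,0,-0.9]
    - [0,0,-0.9]
    - [0,0,-0.9]
  rotation:
    - [0,0,0]
    - [0,0,0]
    - [0,0,0]
    - [0,0,0]
    - [0,0,0]
    - [0,0,0]
    - [0,0,0]
    - [0,0,0]
    - [0,0,0]
  grip: -0.41

```text
t: 15.95
tool_pos: [554.9, -80.1, 189.1]
tcp_rot: [[0.0, 1.0, 0.0], [1.0, -0.0, -0.0], [-0.0, 0.0, -1.0]]
force: [0.3, 0.2, -0.5]
finger_gap: 59.9
gripper_force: 0.0
```

```bash
python3 look.py c
```

```text
top: [(np.int32(97), [510.8, 338.5]), (np.int32(95), [410.2, 367.4]), (np.int32(100), [399.7, 252.0])]
16.05 [557.8 -80.8 191.8] 60.4
```

Call:
step_arm:
  dp:
    - [0.924,-0.434,0]
    - [0.924,-0.434,0]
    - [0.924,-0.434,0]
    - [0.924,-0.434,0]
    - [0.924,-0.434,0]
    - [0.924,-0.434,0]
    - [0.924,-0.434,0]
    - [0.924,-0.434,0]
    - [0.924,-0.434,0]
    - [0.924,-0.434,0]
    - [0.924,-0.434,0]
    - [0.924,-0.434,0]
  rotation:
    - [0,0,0]
    - [0,0,0]
    - [0,0,0]
    - [0,0,0]
    - [0,0,0]
    - [0,0,0]
    - [0,0,0]
    - [0,0,0]
    - [0,0,0]
    - [0,0,0]
    - [0,0,0]
    - [0,0,0]

```text
t: 17.25
tool_pos: [398.1, 253.2, 186.8]
tcp_rot: [[0.001, 1.0, -0.001], [1.0, -0.001, -0.001], [-0.001, -0.001, -1.0]]
force: [0.6, 0.3, -0.0]
finger_gap: 59.6
gripper_force: 0.0
```

Call:
step_arm:
  dp:
    - [0,0,0.85]
    - [0,0,0.85]
    - [0,0,0.85]
    - [0,0,0.85]
    - [0,0,0.85]
    - [0,0,0.85]
    - [0,0,0.45]
    - [0,0,0.45]
  rotation:
    - [0,0,0]
    - [0,0,0]
    - [0,0,0]
    - [0,0,0]
    - [0,0,0]
    - [0,0,0]
    - [0,0,0]
    - [0,0,0]

```text
t: 18.05
tool_pos: [398.6, 252.1, 5.9]
tcp_rot: [[0.0, 1.0, -0.002], [1.0, -0.0, -0.001], [-0.001, -0.002, -1.0]]
force: [0.1, -0.6, 0.6]
finger_gap: 60.1
gripper_force: 0.0
```

Call:
step_arm:
  dp:
    - [0,0,0]
    - [0,0,0]
    - [0,0,0]
    - [0,0,0]
    - [0,0,0]
  rotation:
    - [0,0,0]
    - [0,0,0]
    - [0,0,0]
    - [0,0,0]
    - [0,0,0]
  grip: 1

```text
t: 18.55
tool_pos: [399.9, 252.7, 7.3]
tcp_rot: [[0.001, 1.0, 0.001], [1.0, -0.001, 0.0], [0.0, 0.001, -1.0]]
force: [-0.2, 0.0, -1.7]
finger_gap: 38.6
gripper_force: 60.3
```

Call:
step_arm:
  dp:
    - [0,0,-0.95]
    - [0,0,-0.95]
    - [0,0,-0.95]
    - [0,0,-0.95]
    - [0,0,-0.95]
    - [0,0,-0.95]
  rotation:
    - [0,0,0]
    - [0,0,0]
    - [0,0,0]
    - [0,0,0]
    - [0,0,0]
    - [0,0,0]

```text
t: 19.15
tool_pos: [399.2, 252.4, 179.2]
tcp_rot: [[0.001, 1.0, 0.0], [1.0, -0.001, 0.0], [0.0, 0.0, -1.0]]
force: [-0.3, 0.0, -0.9]
finger_gap: 38.9
gripper_force: 60.7
```

Call:
step_arm:
  dp:
    - [-0.757,0.433,0]
    - [-0.757,0.433,0]
    - [-0.757,0.433,0]
    - [-0.757,0.433,0]
    - [-0.757,0.433,0]
    - [-0.757,0.433,0]
    - [-0.757,0.433,0]
    - [-0.757,0.433,0]
    - [-0.757,0.433,0]
    - [-0.757,0.433,0]
    - [-0.757,0.433,0]
    - [-0.757,0.433,0]
  rotation:
    - [0,0,0]
    - [0,0,0]
    - [0,0,0]
    - [0,0,0]
    - [0,0,0]
    - [0,0,0]
    - [0,0,0]
    - [0,0,0]
    - [0,0,0]
    - [0,0,0]
    - [0,0,0]
    - [0,0,0]

```text
t: 20.35
tool_pos: [555.3, -21.0, 177.9]
tcp_rot: [[0.001, 1.0, -0.0], [1.0, -0.001, -0.0], [-0.0, -0.0, -1.0]]
force: [0.6, -0.1, -1.8]
finger_gap: 38.6
gripper_force: 60.7
```

Call:
step_arm:
  dp:
    - [0,0,0.8]
    - [0,0,0.8]
    - [0,0,0.8]
    - [0,0,0.8]
    - [0,0,0.8]
    - [0,0,0.4]
    - [0,0,0.2]
  rotation:
    - [0,0,0]
    - [0,0,0]
    - [0,0,0]
    - [0,0,0]
    - [0,0,0]
    - [0,0,0]
    - [0,0,0]

```text
t: 21.05
tool_pos: [554.4, -20.0, 38.8]
tcp_rot: [[0.001, 1.0, -0.002], [1.0, -0.001, 0.0], [0.0, -0.002, -1.0]]
force: [-0.8, 0.2, -0.7]
finger_gap: 38.6
gripper_force: 60.7
```

Call:
step_arm:
  dp:
    - [0,0,0]
    - [0,0,0]
    - [0,0,0]
    - [0,0,-0.4]
    - [0,0,-0.9]
    - [0,0,-0.9]
    - [0,0,-0.9]
    - [0,0,-0.9]
    - [0,0,-0.9]
  rotation:
    - [0,0,0]
    - [0,0,0]
    - [0,0,0]
    - [0,0,0]
    - [0,0,0]
    - [0,0,0]
    - [0,0,0]
    - [0,0,0]
    - [0,0,0]
  grip: -0.41

```text
t: 21.95
tool_pos: [554.4, -20.0, 189.1]
tcp_rot: [[0.0, 1.0, -0.0], [1.0, -0.0, -0.0], [-0.0, -0.0, -1.0]]
force: [2.0, -0.3, 0.7]
finger_gap: 60.1
gripper_force: 0.0
```

```bash
python3 look.py d
```

```text
top: [(np.int32(97), [510.8, 338.5]), (np.int32(95), [410.2, 367.4])]
22.05 [557.4 -20.4 191.7] 59.9
```

Call:
step_arm:
  dp:
    - [0.97,-0.35,0]
    - [0.97,-0.35,0]
    - [0.97,-0.35,0]
    - [0.97,-0.35,0]
    - [0.97,-0.35,0]
    - [0.97,-0.35,0]
    - [0.97,-0.35,0]
    - [0.97,-0.35,0]
    - [0.97,-0.35,0]
    - [0.97,-0.35,0]
    - [0.97,-0.35,0]
    - [0.97,-0.35,0]
  rotation:
    - [0,0,0]
    - [0,0,0]
    - [0,0,0]
    - [0,0,0]
    - [0,0,0]
    - [0,0,0]
    - [0,0,0]
    - [0,0,0]
    - [0,0,0]
    - [0,0,0]
    - [0,0,0]
    - [0,0,0]

```text
t: 23.25
tool_pos: [428.0, 329.8, 186.7]
tcp_rot: [[0.0, 1.0, -0.001], [1.0, -0.0, -0.001], [-0.001, -0.001, -1.0]]
force: [0.0, 0.5, 0.2]
finger_gap: 59.9
gripper_force: 0.0
```

Call:
step_arm:
  dp:
    - [0.63,-0.33,0]
    - [0.63,-0.32,0]
    - [0,0,0.85]
    - [0,0,0.85]
    - [0,0,0.85]
    - [0,0,0.85]
    - [0,0,0.85]
    - [0,0,0.85]
    - [0,0,0.45]
    - [0,0,0.4]
  rotation:
    - [0,0,0]
    - [0,0,0]
    - [0,0,0]
    - [0,0,0]
    - [0,0,0]
    - [0,0,0]
    - [0,0,0]
    - [0,0,0]
    - [0,0,0]
    - [0,0,0]

```text
t: 24.25
tool_pos: [409.4, 366.6, 7.5]
tcp_rot: [[0.001, 1.0, -0.001], [1.0, -0.001, -0.001], [-0.001, -0.001, -1.0]]
force: [0.1, 0.1, -0.6]
finger_gap: 60.2
gripper_force: 0.0
```

Call:
step_arm:
  dp:
    - [0,0,0]
    - [0,0,0]
    - [0,0,0]
    - [0,0,0]
    - [0,0,0]
  rotation:
    - [0,0,0]
    - [0,0,0]
    - [0,0,0]
    - [0,0,0]
    - [0,0,0]
  grip: 1

```text
t: 24.75
tool_pos: [410.3, 367.3, 8.8]
tcp_rot: [[0.001, 1.0, 0.001], [1.0, -0.001, 0.001], [0.001, 0.001, -1.0]]
force: [-0.6, 0.1, -1.8]
finger_gap: 38.6
gripper_force: 60.2
```

Call:
step_arm:
  dp:
    - [0,0,-0.95]
    - [0,0,-0.95]
    - [0,0,-0.95]
    - [0,0,-0.95]
    - [0,0,-0.95]
    - [0,0,-0.95]
  rotation:
    - [0,0,0]
    - [0,0,0]
    - [0,0,0]
    - [0,0,0]
    - [0,0,0]
    - [0,0,0]

```text
t: 25.35
tool_pos: [409.7, 366.8, 180.7]
tcp_rot: [[0.001, 1.0, 0.0], [1.0, -0.001, 0.0], [0.0, 0.0, -1.0]]
force: [-0.2, 0.1, -2.1]
finger_gap: 38.5
gripper_force: 60.6
```

Call:
step_arm:
  dp:
    - [-0.914,0.406,0]
    - [-0.914,0.406,0]
    - [-0.914,0.406,0]
    - [-0.914,0.406,0]
    - [-0.914,0.406,0]
    - [-0.914,0.406,0]
    - [-0.914,0.406,0]
    - [-0.914,0.406,0]
    - [-0.914,0.406,0]
    - [-0.914,0.406,0]
    - [-0.914,0.406,0]
    - [-0.914,0.406,0]
  rotation:
    - [0,0,0]
    - [0,0,0]
    - [0,0,0]
    - [0,0,0]
    - [0,0,0]
    - [0,0,0]
    - [0,0,0]
    - [0,0,0]
    - [0,0,0]
    - [0,0,0]
    - [0,0,0]
    - [0,0,0]

```text
t: 26.55
tool_pos: [556.1, 36.7, 179.5]
tcp_rot: [[0.001, 1.0, 0.0], [1.0, -0.001, -0.0], [-0.0, 0.0, -1.0]]
force: [0.7, 1.0, -2.1]
finger_gap: 38.8
gripper_force: 60.6
```

Call:
step_arm:
  dp:
    - [0,0,0.8]
    - [0,0,0.8]
    - [0,0,0.8]
    - [0,0,0.8]
    - [0,0,0.8]
    - [0,0,0.4]
    - [0,0,0.2]
  rotation:
    - [0,0,0]
    - [0,0,0]
    - [0,0,0]
    - [0,0,0]
    - [0,0,0]
    - [0,0,0]
    - [0,0,0]

```text
t: 27.25
tool_pos: [555.2, 37.9, 40.3]
tcp_rot: [[0.001, 1.0, -0.002], [1.0, -0.001, -0.0], [-0.0, -0.002, -1.0]]
force: [-0.6, 0.3, -1.3]
finger_gap: 38.8
gripper_force: 60.6
```

Call:
step_arm:
  dp:
    - [0,0,0]
    - [0,0,0]
    - [0,0,0]
    - [0,0,-0.4]
    - [0,0,-0.9]
    - [0,0,-0.9]
    - [0,0,-0.9]
    - [0,0,-0.9]
    - [0,0,-0.9]
  rotation:
    - [0,0,0]
    - [0,0,0]
    - [0,0,0]
    - [0,0,0]
    - [0,0,0]
    - [0,0,0]
    - [0,0,0]
    - [0,0,0]
    - [0,0,0]
  grip: -0.41

```text
t: 28.15
tool_pos: [555.6, 37.9, 190.9]
tcp_rot: [[0.0, 1.0, 0.001], [1.0, -0.0, -0.0], [-0.0, 0.001, -1.0]]
force: [-0.2, -0.5, 0.3]
finger_gap: 60.3
gripper_force: 0.0
```

```bash
python3 look.py e
```

```text
top: [(np.int32(97), [510.7, 338.1])]
28.25 [558.5  37.8 193.5] 60.1
```

Call:
step_arm:
  dp:
    - [0.833,-0.132,0]
    - [0.833,-0.132,0]
    - [0.833,-0.132,0]
    - [0.833,-0.132,0]
    - [0.833,-0.132,0]
    - [0.833,-0.132,0]
    - [0.833,-0.132,0]
    - [0.833,-0.132,0]
    - [0.833,-0.132,0]
    - [0.833,-0.132,0]
    - [0.833,-0.132,0]
    - [0.833,-0.132,0]
  rotation:
    - [0,0,0]
    - [0,0,0]
    - [0,0,0]
    - [0,0,0]
    - [0,0,0]
    - [0,0,0]
    - [0,0,0]
    - [0,0,0]
    - [0,0,0]
    - [0,0,0]
    - [0,0,0]
    - [0,0,0]

```text
t: 29.45
tool_pos: [507.6, 338.5, 188.4]
tcp_rot: [[0.001, 1.0, -0.001], [1.0, -0.001, -0.001], [-0.001, -0.001, -1.0]]
force: [0.1, -1.0, -0.1]
finger_gap: 60.2
gripper_force: 0.0
```

Call:
step_arm:
  dp:
    - [0,0,0.85]
    - [0,0,0.85]
    - [0,0,0.85]
    - [0,0,0.85]
    - [0,0,0.85]
    - [0,0,0.85]
    - [0,0,0.5]
    - [0,0,0.45]
  rotation:
    - [0,0,0]
    - [0,0,0]
    - [0,0,0]
    - [0,0,0]
    - [0,0,0]
    - [0,0,0]
    - [0,0,0]
    - [0,0,0]

```text
t: 30.25
tool_pos: [508.1, 337.6, 5.9]
tcp_rot: [[0.001, 1.0, -0.001], [1.0, -0.001, -0.001], [-0.001, -0.001, -1.0]]
force: [0.0, 0.2, -0.7]
finger_gap: 59.9
gripper_force: 0.0
```

Call:
step_arm:
  dp:
    - [0,0,0]
    - [0,0,0]
    - [0,0,0]
    - [0,0,0]
    - [0,0,0]
  rotation:
    - [0,0,0]
    - [0,0,0]
    - [0,0,0]
    - [0,0,0]
    - [0,0,0]
  grip: 1

```text
t: 30.75
tool_pos: [509.0, 338.0, 7.4]
tcp_rot: [[0.001, 1.0, 0.001], [1.0, -0.001, 0.0], [0.0, 0.001, -1.0]]
force: [-0.3, -0.0, -1.5]
finger_gap: 38.6
gripper_force: 60.2
```

Call:
step_arm:
  dp:
    - [0,0,-0.95]
    - [0,0,-0.95]
    - [0,0,-0.95]
    - [0,0,-0.95]
    - [0,0,-0.95]
    - [0,0,-0.95]
  rotation:
    - [0,0,0]
    - [0,0,0]
    - [0,0,0]
    - [0,0,0]
    - [0,0,0]
    - [0,0,0]

```text
t: 31.35
tool_pos: [508.4, 337.7, 179.3]
tcp_rot: [[0.001, 1.0, 0.0], [1.0, -0.001, 0.0], [0.0, 0.0, -1.0]]
force: [0.9, 0.6, -1.1]
finger_gap: 38.7
gripper_force: 60.5
```

Call:
step_arm:
  dp:
    - [-0.82,0.157,0]
    - [-0.82,0.157,0]
    - [-0.82,0.157,0]
    - [-0.82,0.157,0]
    - [-0.82,0.157,0]
    - [-0.82,0.157,0]
    - [-0.82,0.157,0]
    - [-0.82,0.157,0]
    - [-0.82,0.157,0]
    - [-0.82,0.157,0]
  rotation:
    - [0,0,0]
    - [0,0,0]
    - [0,0,0]
    - [0,0,0]
    - [0,0,0]
    - [0,0,0]
    - [0,0,0]
    - [0,0,0]
    - [0,0,0]
    - [0,0,0]

```text
t: 32.35
tool_pos: [555.6, 90.7, 178.1]
tcp_rot: [[0.001, 1.0, 0.0], [1.0, -0.001, -0.0], [-0.0, 0.0, -1.0]]
force: [-0.4, -0.0, -1.3]
finger_gap: 38.4
gripper_force: 60.5
```

Call:
step_arm:
  dp:
    - [0,0,0.8]
    - [0,0,0.8]
    - [0,0,0.8]
    - [0,0,0.8]
    - [0,0,0.8]
    - [0,0,0.4]
    - [0,0,0.2]
  rotation:
    - [0,0,0]
    - [0,0,0]
    - [0,0,0]
    - [0,0,0]
    - [0,0,0]
    - [0,0,0]
    - [0,0,0]

```text
t: 33.05
tool_pos: [554.9, 91.7, 38.9]
tcp_rot: [[0.001, 1.0, -0.002], [1.0, -0.001, -0.0], [-0.0, -0.002, -1.0]]
force: [0.1, -0.3, 0.3]
finger_gap: 38.4
gripper_force: 60.5
```

Call:
step_arm:
  dp:
    - [0,0,0]
    - [0,0,0]
    - [0,0,0]
    - [0,0,-0.4]
    - [0,0,-0.9]
    - [0,0,-0.9]
    - [0,0,-0.9]
    - [0,0,-0.9]
    - [0,0,-0.9]
    - [0,0,-0.9]
    - [0,0,-0.9]
    - [0,0,-0.9]
  rotation:
    - [0,0,0]
    - [0,0,0]
    - [0,0,0]
    - [0,0,0]
    - [0,0,0]
    - [0,0,0]
    - [0,0,0]
    - [0,0,0]
    - [0,0,0]
    - [0,0,0]
    - [0,0,0]
    - [0,0,0]
  grip: -0.41

```text
t: 34.25
tool_pos: [554.4, 91.8, 270.0]
tcp_rot: [[0.0, 1.0, -0.0], [1.0, -0.0, -0.0], [-0.0, -0.0, -1.0]]
force: [0.4, -0.0, -0.4]
finger_gap: 60.3
gripper_force: 0.0
```

```bash
python3 look.py f
```

```text
top: []
34.35 [557.2  91.9 272.9] 60.5
```

Call:
step_arm:
  dp:
    - [0,0,-0.43]
    - [0,0,-0.43]
    - [0,0,-0.42]
    - [-0.388,0.62,0]
    - [-0.388,0.62,0]
    - [-0.388,0.62,0]
    - [-0.388,0.62,0]
    - [-0.388,0.62,0]
    - [-0.388,0.62,0]
    - [-0.388,0.62,0]
    - [-0.388,0.62,0]
  rotation:
    - [0,0,0]
    - [0,0,0]
    - [0,0,0]
    - [0,0,0]
    - [0,0,0]
    - [0,0,0]
    - [0,0,0]
    - [0,0,0]
    - [0,0,0]
    - [0,0,0]
    - [0,0,0]
  grip: 0.1

```text
t: 35.45
tool_pos: [704.9, -1.9, 306.2]
tcp_rot: [[0.001, 1.0, -0.001], [1.0, -0.001, 0.0], [0.0, -0.001, -1.0]]
force: [0.5, 0.5, -0.4]
finger_gap: 38.7
gripper_force: 0.0
```

Run:
```python
from workcell import bot
from h import *
s=bot.snapshot("wrist"); pickle.dump(s,open("gw.pkl","wb")); f=s["frame"]; cv2.imwrite("pics/gw.png",f[:,:,::-1])
hsv=cv2.cvtColor(f,cv2.COLOR_RGB2HSV);H,S,V=hsv[...,0],hsv[...,1],hsv[...,2]
n,l,st,c=cv2.connectedComponentsWithStats(((H>5)&(H<20)&(S>150)&(V>100)).astype(np.uint8))
for i in range(1,n):
    if st[i,4]>100: print(st[i],onz(s,*c[i],269.5,True).round(1))
print(bot.get_obs()["tool_pos"])
```

```text
[ 306  164   31  218 4574] [7.038e+02 1.000e-01 2.695e+02]
[707.69328937  -4.20447539 305.77441492]
```

View pics/gw.png

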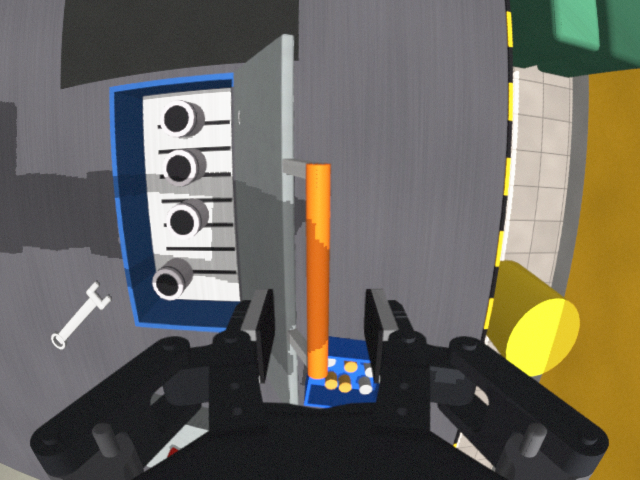

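The wrist view shows four pistons standing in the tub at (183,118), (182,168), (185,220) and (172,283). The orange bar at (318,270) lies between the fingers. I'm descending to grip it again and bring the lid over.

Call:
step_arm:
  dp:
    - [0.05,-0.05,0.37]
    - [0,0,0.37]
    - [0,0,0.37]
    - [0,0,0.37]
    - [0,0,0.35]
  rotation:
    - [0,0,0]
    - [0,0,0]
    - [0,0,0]
    - [0,0,0]
    - [0,0,0]
  grip: 0.1

```text
t: 36.0
tool_pos: [702.0, 0.6, 250.0]
tcp_rot: [[0.0, 1.0, -0.001], [1.0, -0.0, 0.0], [0.0, -0.001, -1.0]]
force: [-0.7, 0.0, 0.7]
finger_gap: 38.2
gripper_force: 0.0
```

Call:
step_arm:
  dp:
    - [0,0,0]
    - [0,0,0]
    - [0,0,0]
    - [0,0,0]
    - [0,0,0]
    - [0,0,0]
  rotation:
    - [0,0,0]
    - [0,0,0]
    - [0,0,0]
    - [0,0,0]
    - [0,0,0]
    - [0,0,0]
  grip: 1

```text
t: 36.6
tool_pos: [702.5, 0.2, 251.1]
tcp_rot: [[0.001, 1.0, -0.001], [1.0, -0.001, 0.0], [0.0, -0.001, -1.0]]
force: [-0.8, 1.1, -3.9]
finger_gap: 9.7
gripper_force: 58.3
```

Run:
```python
import numpy as np
def seg(a,b,n):
    t=np.linspace(a,b,n+1); x=-182*np.cos(t); z=182*np.sin(t)
    print(a,b,[[0,float(round(p/30,3)),float(round(-q/30,3))] for p,q in zip(np.diff(x),np.diff(z))])
seg(2,1.2,12);seg(1.2,.6,12);seg(.6,.12,12);seg(.12,0.0,8)
```

```text
2 1.2 [[0, -0.373, -0.156], [0, -0.383, -0.131], [0, -0.391, -0.105], [0, -0.397, -0.079], [0, -0.401, -0.052], [0, -0.404, -0.025], [0, -0.404, 0.002], [0, -0.403, 0.029], [0, -0.401, 0.055], [0, -0.396, 0.082], [0, -0.39, 0.108], [0, -0.382, 0.134]]
1.2 0.6 [[0, -0.28, 0.117], [0, -0.274, 0.131], [0, -0.267, 0.144], [0, -0.259, 0.157], [0, -0.251, 0.17], [0, -0.242, 0.183], [0, -0.233, 0.194], [0, -0.223, 0.206], [0, -0.212, 0.217], [0, -0.201, 0.227], [0, -0.19, 0.237], [0, -0.177, 0.246]]
0.6 0.12 [[0, -0.133, 0.203], [0, -0.125, 0.208], [0, -0.116, 0.213], [0, -0.108, 0.217], [0, -0.099, 0.222], [0, -0.09, 0.225], [0, -0.081, 0.229], [0, -0.072, 0.232], [0, -0.062, 0.234], [0, -0.053, 0.237], [0, -0.043, 0.239], [0, -0.034, 0.24]]
0.12 0.0 [[0, -0.01, 0.09], [0, -0.009, 0.091], [0, -0.007, 0.091], [0, -0.006, 0.091], [0, -0.005, 0.091], [0, -0.003, 0.091], [0, -0.002, 0.091], [0, -0.001, 0.091]]
```

Call:
step_arm:
  dp:
    - [0,-0.373,-0.156]
    - [0,-0.383,-0.131]
    - [0,-0.391,-0.105]
    - [0,-0.397,-0.079]
    - [0,-0.401,-0.052]
    - [0,-0.404,-0.025]
    - [0,-0.404,0.002]
    - [0,-0.403,0.029]
    - [0,-0.401,0.055]
    - [0,-0.396,0.082]
    - [0,-0.39,0.108]
    - [0,-0.382,0.134]
  rotation:
    - [0,0,0]
    - [0,0,0]
    - [0,0,0]
    - [0,0,0]
    - [0,0,0]
    - [0,0,0]
    - [0,0,0]
    - [0,0,0]
    - [0,0,0]
    - [0,0,0]
    - [0,0,0]
    - [0,0,0]

```text
t: 37.8
tool_pos: [560.9, 0.7, 257.1]
tcp_rot: [[0.001, 1.0, 0.003], [1.0, -0.001, 0.001], [0.001, 0.003, -1.0]]
force: [1.8, 4.7, 1.7]
finger_gap: 10.2
gripper_force: 60.5
```

Call:
step_arm:
  dp:
    - [0,-0.28,0.117]
    - [0,-0.274,0.131]
    - [0,-0.267,0.144]
    - [0,-0.259,0.157]
    - [0,-0.251,0.17]
    - [0,-0.242,0.183]
    - [0,-0.233,0.194]
    - [0,-0.223,0.206]
    - [0,-0.212,0.217]
    - [0,-0.201,0.227]
    - [0,-0.19,0.237]
    - [0,-0.177,0.246]
  rotation:
    - [0,0,0]
    - [0,0,0]
    - [0,0,0]
    - [0,0,0]
    - [0,0,0]
    - [0,0,0]
    - [0,0,0]
    - [0,0,0]
    - [0,0,0]
    - [0,0,0]
    - [0,0,0]
    - [0,0,0]

```text
t: 39.0
tool_pos: [476.7, 0.4, 189.0]
tcp_rot: [[0.001, 1.0, 0.002], [1.0, -0.001, 0.0], [0.0, 0.002, -1.0]]
force: [2.7, 6.3, -0.7]
finger_gap: 9.8
gripper_force: 59.6
```

Call:
step_arm:
  dp:
    - [0,-0.133,0.203]
    - [0,-0.125,0.208]
    - [0,-0.116,0.213]
    - [0,-0.108,0.217]
    - [0,-0.099,0.222]
    - [0,-0.09,0.225]
    - [0,-0.081,0.229]
    - [0,-0.072,0.232]
    - [0,-0.062,0.234]
    - [0,-0.053,0.237]
    - [0,-0.043,0.239]
    - [0,-0.034,0.24]
  rotation:
    - [0,0,0]
    - [0,0,0]
    - [0,0,0]
    - [0,0,0]
    - [0,0,0]
    - [0,0,0]
    - [0,0,0]
    - [0,0,0]
    - [0,0,0]
    - [0,0,0]
    - [0,0,0]
    - [0,0,0]

```text
t: 40.2
tool_pos: [447.2, 0.6, 108.1]
tcp_rot: [[0.001, 1.0, 0.003], [1.0, -0.001, 0.0], [0.0, 0.003, -1.0]]
force: [2.8, 7.9, 1.6]
finger_gap: 9.8
gripper_force: 58.7
```

Call:
step_arm:
  dp:
    - [0,-0.01,0.09]
    - [0,-0.009,0.091]
    - [0,-0.007,0.091]
    - [0,-0.006,0.091]
    - [0,-0.005,0.091]
    - [0,-0.003,0.091]
    - [0,-0.002,0.06]
  rotation:
    - [0,0,0]
    - [0,0,0]
    - [0,0,0]
    - [0,0,0]
    - [0,0,0]
    - [0,0,0]
    - [0,0,0]

```text
t: 40.9
tool_pos: [446.4, 0.5, 91.5]
tcp_rot: [[0.001, 1.0, 0.003], [1.0, -0.001, 0.0], [0.0, 0.003, -1.0]]
force: [-5.7, 8.8, 44.0]
finger_gap: 9.6
gripper_force: 63.2
```

Run:
```python
from workcell import bot
from h import *
s=bot.snapshot("scene"); pickle.dump(s,open("hs.pkl","wb"));f=s["frame"]
a=cv2.resize(f[190:340,240:440,::-1],(640,480),interpolation=cv2.INTER_CUBIC)
t=bot.snapshot("top"); pickle.dump(t,open("ht.pkl","wb"))
cv2.imwrite("pics/hs.png",a)
o=bot.get_obs();print(o["tool_pos"],o["force"])
```

```text
[446.34914828   0.54376895  91.74200301] [-1.4358431   8.5057375  21.99381738]
```

View pics/hs.png

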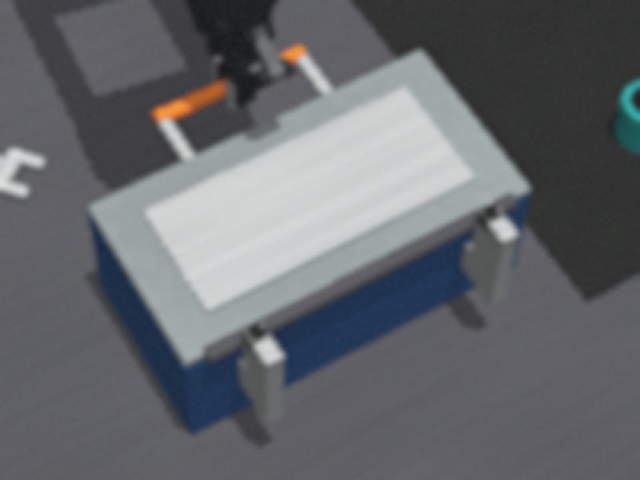

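The enlarged scene crop shows the lid flat on the tub, with the orange bar from (160,110) to (300,50). I'm comparing the bar and lid against the initial shut picture numerically.

Run:
```python
from h import *
a=pickle.load(open("scene0.pkl","rb"));b=pickle.load(open("hs.pkl","rb"))
for s in(a,b):
    hsv=cv2.cvtColor(s["frame"],cv2.COLOR_RGB2HSV);H,S,V=hsv[...,0],hsv[...,1],hsv[...,2]
    m=((H>5)&(H<20)&(S>150)&(V>100)); m[:200]=0;m[235:]=0;m[:,:280]=0;m[:,345:]=0
    ys,xs=np.nonzero(m); print(xs.min(),ys[xs<xs.min()+3].mean(),xs.max(),ys[xs>xs.max()-3].mean())
for z in (104,110): print(proj(a,[447,58,z]),proj(a,[447,-62,z]))
# lid patch shift
for (x,y,w,h) in ((270,245,40,50),(375,225,40,40)):
    tpl=a["frame"][y:y+h,x:x+w]; r=cv2.matchTemplate(b["frame"][y-6:y+h+6,x-6:x+w+6],tpl,cv2.TM_CCOEFF_NORMED); _,v,_,l=cv2.minMaxLoc(r); print(l[0]-6,l[1]-6,v)
```

```text
288 225.125 334 205.66666666666666
288 224.8 334 205.66666666666666
[335.64566855 205.70549873] [289.93211587 226.96480849]
[335.68636377 204.11675531] [289.79381301 225.41451136]
0 0 0.9970783591270447
0 0 0.99979168176651
```

The lid matches the initial shut picture to within 0.3 px, so it is fully shut. I'm releasing it and going over the timer.

Call:
step_arm:
  dp:
    - [0,0,0]
    - [0,0,0]
    - [0,0,0]
    - [0,0,-0.3]
    - [0,0,-0.9]
    - [0,0,-0.9]
    - [0,0,-0.9]
    - [0,0,-0.9]
    - [0,0,-0.9]
  rotation:
    - [0,0,0]
    - [0,0,0]
    - [0,0,0]
    - [0,0,0]
    - [0,0,0]
    - [0,0,0]
    - [0,0,0]
    - [0,0,0]
    - [0,0,0]
  grip: 0.3

```text
t: 41.9
tool_pos: [444.5, 0.1, 235.0]
tcp_rot: [[0.001, 1.0, -0.0], [1.0, -0.001, -0.0], [-0.0, -0.0, -1.0]]
force: [1.2, -0.1, -0.6]
finger_gap: 29.9
gripper_force: 0.0
```

Call:
step_arm:
  dp:
    - [-0.95,0.08,0]
    - [-0.95,0.08,0]
    - [-0.95,0.08,0]
    - [-0.95,0.08,0]
    - [-0.95,0.08,0]
    - [-0.95,0.08,0]
    - [-0.95,0.08,0]
    - [-0.95,0.08,0]
    - [-0.95,0.08,0]
    - [-0.95,0.08,0]
    - [-0.95,0.08,0]
    - [-0.95,0.08,0]
  rotation:
    - [0,0,0]
    - [0,0,0]
    - [0,0,0]
    - [0,0,0]
    - [0,0,0]
    - [0,0,0]
    - [0,0,0]
    - [0,0,0]
    - [0,0,0]
    - [0,0,0]
    - [0,0,0]
    - [0,0,0]

```text
t: 43.1
tool_pos: [473.1, -342.9, 233.8]
tcp_rot: [[0.001, 1.0, -0.001], [1.0, -0.001, 0.0], [0.0, -0.001, -1.0]]
force: [0.4, 0.3, 0.4]
finger_gap: 29.9
gripper_force: 0.0
```

Call:
step_arm:
  dp:
    - [-0.9,0.08,0]
    - [-0.9,0.08,0]
  rotation:
    - [0,0,0]
    - [0,0,0]

```text
t: 43.3
tool_pos: [477.8, -396.9, 233.7]
tcp_rot: [[0.001, 1.0, -0.001], [1.0, -0.001, 0.0], [0.0, -0.001, -1.0]]
force: [0.5, -0.3, -0.1]
finger_gap: 30.0
gripper_force: 0.0
```

Run:
```python
from workcell import bot
from h import *
s=bot.snapshot("wrist"); pickle.dump(s,open("iw.pkl","wb"));f=s["frame"];cv2.imwrite("pics/iw.png",f[:,:,::-1])
print(bot.get_obs()["tool_pos"], proj(s,[483,-415,87],True))
hsv=cv2.cvtColor(f,cv2.COLOR_RGB2HSV);H,S,V=hsv[...,0],hsv[...,1],hsv[...,2]
n,l,st,c=cv2.connectedComponentsWithStats((((H<6)|(H>174))&(S>120)&(V>80)).astype(np.uint8))
for i in range(1,n):
    if st[i,4]>60: print(st[i],c[i],onz(s,*c[i],87,True).round(1),onz(s,*c[i],50,True).round(1),cv2.minAreaRect(np.argwhere(l==i)[:,::-1].astype(np.float32)))
```

```text
[ 478.48960556 -401.67092168  233.81326167] [325.76513551 245.36874013]
[ 295  217   55   53 1328] [322.44728916 242.91415663] [ 480.3 -412.9   87. ] [ 480.7 -424.2   50. ] ((322.9132995605469, 243.38864135742188), (62.452571868896484, 22.700687408447266), 38.04704284667969)
[354 227  42  40 321] [375.6635514  247.43613707] [ 524.  -416.9   87. ] [ 530.  -428.6   50. ] ((374.7059020996094, 246.676513671875), (34.68259048461914, 34.92512893676758), 14.03624439239502)
```

View pics/iw.png

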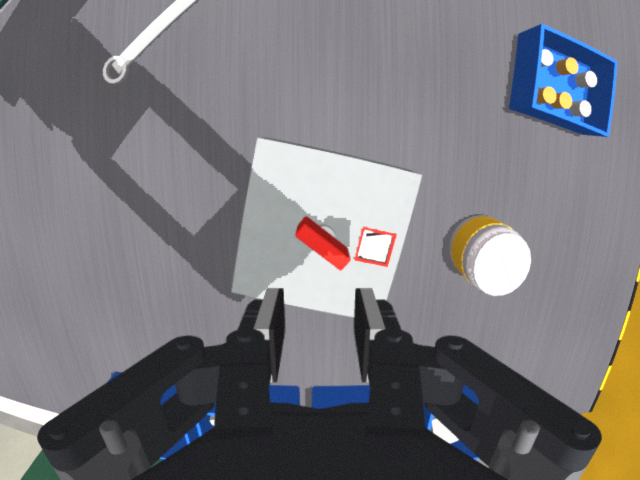

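The wrist view shows the red bar knob at (322,243) and the red-framed window at (375,247). I'm enlarging the window to read the number.

Run:
```python
from h import *
s=pickle.load(open("iw.pkl","rb"));f=s["frame"]
# rectify so that world +x up, -y right (robot side view) at z=50 window; left: knob+window at 1mm=4px
out=[]
def rect(cx,cy,z,half,n,yaw=0):
    g=np.linspace(-half,half,n); U=np.zeros((n,n),np.float32);W=U.copy()
    c,sn=np.cos(yaw),np.sin(yaw)
    for r in range(n):
        for k in range(n):
            a,b=-g[r],-g[k]; p=proj(s,[cx+c*a-sn*b,cy+sn*a+c*b,z],True);U[r,k],W[r,k]=p
    return cv2.remap(f,U,W,cv2.INTER_CUBIC)
A=rect(481,-415,87,40,400); B=rect(530,-428.6,50,20,400,np.radians(-13))
cv2.imwrite("pics/iz.png",np.hstack([A,B])[:,:,::-1])
```

```text
(no output)
```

View pics/iz.png

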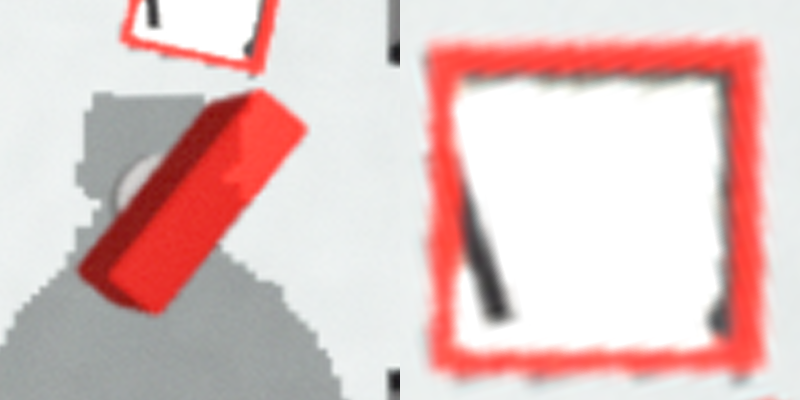

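The rectified view puts the knob axis at about (481,-417) with the bar at -40°. The window stands between two digits: a stem on the left, arriving next when turned clockwise, and only a spot of a digit on the right. I'll align with the bar so the last joint has room for a long clockwise turn, then grip.

Call:
step_arm:
  dp:
    - [-0.5,0.08,0]
    - [0,0,0]
    - [0,0,0]
    - [0,0,0]
    - [0,0,0]
    - [0,0,0]
    - [0,0,0]
    - [0,0,0]
  rotation:
    - [0,0,0]
    - [0,0,-0.0699]
    - [0,0,-0.0699]
    - [0,0,-0.0699]
    - [0,0,-0.0699]
    - [0,0,-0.0699]
    - [0,0,-0.0699]
    - [0,0,0]

```text
t: 44.15
tool_pos: [480.6, -410.5, 233.6]
tcp_rot: [[-0.77, 0.638, -0.0], [0.638, 0.77, 0.0], [0.001, -0.0, -1.0]]
force: [0.1, -0.3, 0.4]
finger_gap: 29.7
gripper_force: 0.0
```

Run:
```python
from workcell import bot
import numpy as np
o=bot.get_obs();R=o["tcp_rot"];print(o["tool_pos"],np.degrees(np.arctan2(R[1,0],R[0,0])),o["joint_pos"].round(1), R.T@(np.array([481,-417,58])-o["tool_pos"])/30)
```

```text
[ 480.63555699 -410.46904569  233.6211795 ] 140.39160358010616 [-46.7  23.1  82.2  -0.   74.8 -97.1] [-0.1513586  -0.159276    5.85397628]
```

Call:
step_arm:
  dp:
    - [-0.15,-0.16,0.85]
    - [0,0,0.85]
    - [0,0,0.85]
    - [0,0,0.85]
    - [0,0,0.85]
    - [0,0,0.85]
    - [0,0,0.5]
    - [0,0,0.25]
  rotation:
    - [0,0,0]
    - [0,0,0]
    - [0,0,0]
    - [0,0,0]
    - [0,0,0]
    - [0,0,0]
    - [0,0,0]
    - [0,0,0]

```text
t: 44.95
tool_pos: [480.5, -416.7, 56.5]
tcp_rot: [[-0.768, 0.64, -0.002], [0.64, 0.768, 0.002], [0.002, 0.0, -1.0]]
force: [0.5, -0.3, 0.0]
finger_gap: 29.9
gripper_force: 0.0
```

Call:
step_arm:
  dp:
    - [0,0,0]
    - [0,0,0]
    - [0,0,0]
    - [0,0,0]
    - [0,0,0]
    - [0,0,0]
  rotation:
    - [0,0,0]
    - [0,0,0]
    - [0,0,0]
    - [0,0,0]
    - [0,0,0]
    - [0,0,0]
  grip: 1

```text
t: 45.55
tool_pos: [481.0, -417.2, 57.9]
tcp_rot: [[-0.769, 0.639, -0.0], [0.639, 0.769, 0.0], [0.0, -0.0, -1.0]]
force: [-0.6, -0.7, -10.3]
finger_gap: 12.9
gripper_force: 59.5
```

```bash
cat > win.py <<'E'
from workcell import bot
from h import *
import sys
s=bot.snapshot("wrist");f=s["frame"]
def rect(cx,cy,z,half,n,yaw):
    g=np.linspace(-half,half,n); U=np.zeros((n,n),np.float32);W=U.copy();c,sn=np.cos(yaw),np.sin(yaw)
    for r in range(n):
        for k in range(n):
            a,b=-g[r],-g[k]; U[r,k],W[r,k]=proj(s,[cx+c*a-sn*b,cy+sn*a+c*b,z],True)
    return cv2.remap(f,U,W,cv2.INTER_CUBIC)
B=rect(530,-428.6,50,20,400,np.radians(-13)); 
o=bot.get_obs();R=o["tcp_rot"];print(o["t"],o["tool_pos"].round(1),o["force"].round(1),o["moment"].round(2),"yaw",np.degrees(np.arctan2(R[1,0],R[0,0])).round(2),"q6",o["joint_pos"][5].round(1),"gap",o["finger_gap"])
cv2.imwrite(f"pics/{sys.argv[1]}.png",np.hstack([B,cv2.resize(f[:,:,:],(533,400))])[:,:800,::-1])
E
python3 win.py j
```

```text
45.6 [ 481.  -417.2   57.9] [  0.7  -0.5 -10.1] [-0.01 -0.04 -0.03] yaw 140.29 q6 -97.4 gap 12.991385428610329
```

Call:
step_arm:
  dp:
    - [0,0,0]
    - [0,0,0]
    - [0,0,0]
    - [0,0,0]
  rotation:
    - [0,0,0.05]
    - [0,0,0.05]
    - [0,0,0.05]
    - [0,0,0]

```text
t: 46.0
tool_pos: [481.0, -417.3, 57.9]
tcp_rot: [[-0.534, 0.846, -0.0], [0.846, 0.534, 0.0], [0.0, -0.0, -1.0]]
force: [-0.2, -0.7, -9.9]
finger_gap: 13.1
gripper_force: 59.5
```

```bash
python3 win.py k
```

```text
46.05 [ 481.  -417.3   57.9] [  0.6  -1.  -10.7] [-0.04  0.01 -0.1 ] yaw 122.42 q6 -79.6 gap 13.01615585735236
```

View pics/k.png

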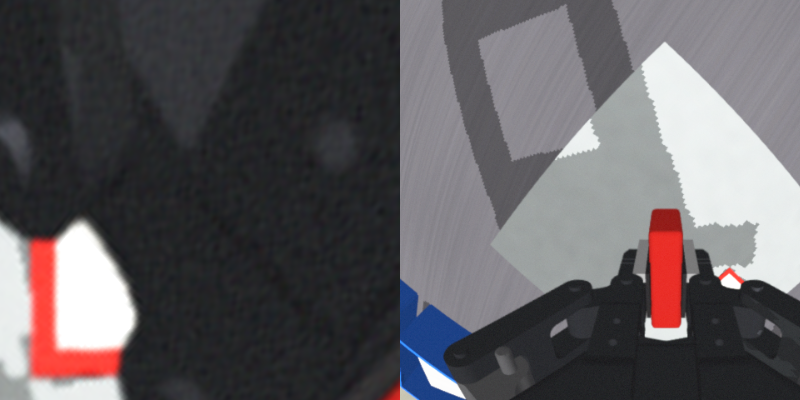

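The fingers hide the window from here. Reading the left digit as 1, a further 135° clockwise brings 4 into the window. If it were 4, the same turn ends at 7, still inside the stop. It also puts the camera over the window.

Call:
step_arm:
  dp:
    - [0,0,0]
    - [0,0,0]
    - [0,0,0]
    - [0,0,0]
    - [0,0,0]
    - [0,0,0]
    - [0,0,0]
    - [0,0,0]
    - [0,0,0]
    - [0,0,0]
  rotation:
    - [0,0,0.06]
    - [0,0,0.06]
    - [0,0,0.06]
    - [0,0,0.06]
    - [0,0,0.06]
    - [0,0,0.06]
    - [0,0,0.06]
    - [0,0,0.06]
    - [0,0,0.06]
    - [0,0,0]

```text
t: 47.05
tool_pos: [480.6, -417.3, 57.9]
tcp_rot: [[0.536, 0.844, -0.001], [0.844, -0.536, 0.0], [-0.0, -0.001, -1.0]]
force: [-1.6, -0.9, -9.1]
finger_gap: 13.0
gripper_force: 59.6
```

Call:
step_arm:
  dp:
    - [0,0,0]
    - [0,0,0]
    - [0,0,0]
    - [0,0,0]
    - [0,0,0]
    - [0,0,0]
    - [0,0,0]
    - [0,0,0]
    - [0,0,0]
    - [0,0,0]
    - [0,0,0]
  rotation:
    - [0,0,0.06]
    - [0,0,0.06]
    - [0,0,0.06]
    - [0,0,0.06]
    - [0,0,0.06]
    - [0,0,0.06]
    - [0,0,0.06]
    - [0,0,0.06]
    - [0,0,0.06]
    - [0,0,0.05]
    - [0,0,0]

```text
t: 48.15
tool_pos: [480.4, -416.9, 57.9]
tcp_rot: [[0.974, -0.227, -0.001], [-0.227, -0.974, 0.001], [-0.001, -0.001, -1.0]]
force: [-2.3, 0.9, -7.8]
finger_gap: 12.9
gripper_force: 59.8
```

```bash
python3 win.py l
```

```text
48.2 [ 480.4 -416.9   57.9] [-3.8  1.1 -7.4] [ 0.07  0.43 -0.04] yaw -12.97 q6 55.8 gap 13.103174341972561
```

View pics/l.png

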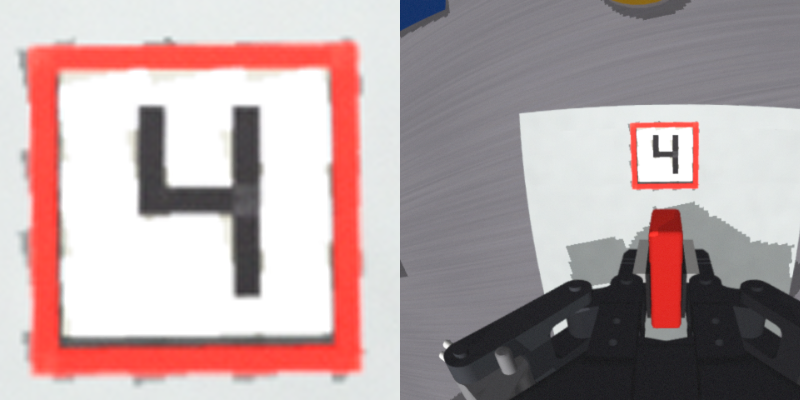

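The rectified crop shows an upright 4 centred at (199,201), with the frame centre at (196,205), so it is within about 0.4°. I'm releasing the knob, rising and checking.

Call:
step_arm:
  dp:
    - [0,0,0]
    - [0,0,0]
    - [0,0,0]
    - [0,0,-0.3]
    - [0,0,-0.9]
    - [0,0,-0.9]
    - [0,0,-0.9]
    - [0,0,-0.9]
    - [0,0,-0.9]
    - [0,0,0]
  rotation:
    - [0,0,0]
    - [0,0,0]
    - [0,0,0]
    - [0,0,0]
    - [0,0,0]
    - [0,0,0]
    - [0,0,0]
    - [0,0,0]
    - [0,0,0]
    - [0,0,0]
  grip: 0.3

```text
t: 49.2
tool_pos: [483.5, -419.7, 207.6]
tcp_rot: [[0.973, -0.229, 0.007], [-0.229, -0.973, -0.007], [0.008, 0.005, -1.0]]
force: [-0.3, 0.8, -0.4]
finger_gap: 30.2
gripper_force: 0.0
```

```bash
python3 win.py m
python3 - <<'E'
from workcell import bot
from h import *
b=bot.snapshot("scene");a=pickle.load(open("scene0.pkl","rb"))
w=cv2.imread("pics/m.png")[:, :400]
cv2.imwrite("pics/fin.png",np.hstack([w,cv2.resize(b["frame"][:,:,::-1],(533,400))[:,:400]]))
for n,(x,y,w_,h) in dict(lidL=(270,245,40,50),lidR=(375,225,40,40),handle=(288,204,50,26),bin=(248,355,62,72),tin=(150,375,42,46),wrench=(182,218,75,34),teal=(432,213,22,26),blue=(458,205,22,24)).items():
    r=cv2.matchTemplate(b["frame"][y-6:y+h+6,x-6:x+w_+6],a["frame"][y:y+h,x:x+w_],cv2.TM_CCOEFF_NORMED);_,v,_,l=cv2.minMaxLoc(r);print(n,l[0]-6,l[1]-6,round(v,3))
E
```

```text
49.25 [ 482.6 -418.8  205.3] [-0.3  0.8 -0.2] [ 0.02 -0.01 -0.01] yaw -13.27 q6 56.1 gap 29.96733974757386
lidL 0 0 1.0
lidR 0 0 1.0
handle 0 0 1.0
bin 0 0 1.0
tin 0 0 1.0
wrench 0 0 0.956
teal 0 0 0.999
blue 0 0 0.998
```

View pics/fin.png

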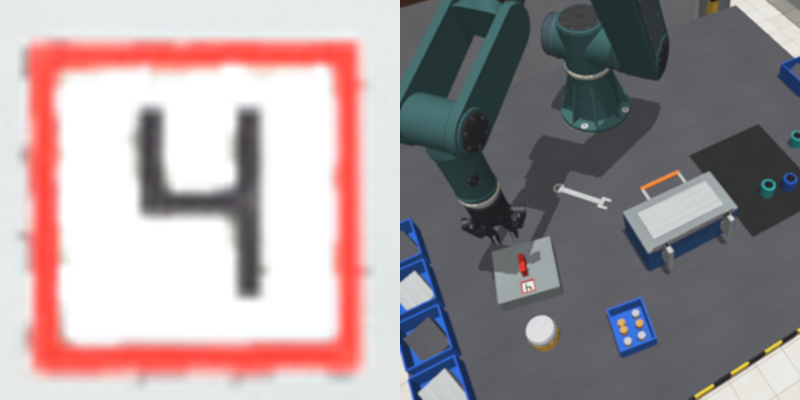

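The final picture shows the 4 centred and upright, the lid shut, no grey pistons left on the mat, and the bystanders unmoved. I'm handing in the job.

```bash
python3 -c "
from workcell import bot
print(bot.finish_job())"
```

```text
the job is handed in; nothing more can be done
None
```

The job is handed in at about 49 s: all four grey pistons are in the tub, the lid is lowered shut (about 44 N peak on the wrist as it seated), the timer shows 4 centred, and the tin, wrench, bin and look-alikes are where they were.

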